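# Load the fitting tote and hold it up level

## Robot

A 6-joint arm with a two-finger parallel gripper is mounted at the origin on the work surface. World frame = base frame: x ahead of the robot, y to its left, z up, the work surface at z = 0. Lengths are in m, angles in rad, forces in N, time in s.
With the tool pointing down it reaches from about 0.35 to 0.95 m from the base axis. Payload 17.4 kg.
Tool frame: the origin (TCP) lies midway between the tips of the shut fingers; the grasp point (between the pads) lies 19 mm behind it (tcp_to_grasp is the distance from the TCP to the grasp point, in m); z points along the fingers, y is the direction in which the jaws open and shut (so a half turn about z gives the same grasp; the last joint's range is limited). The gripper opens to 93 mm and grips with 3 to 60 N. Pads are 15 mm wide; open, the fingers measure 128 mm over their backs; the gripper's body (75 mm by 188 mm) begins 65 mm behind the grasp point.
Start: joints at [-1.358, 0.116, 1.442, -0, 1.584, -0.038], TCP at [0.168, -0.654, 0.219] pointing down, gripper open.
Joint ranges: [-2.83, 2.83], [-0.83, 2.19], [0.07, 2.5], [-1.14, 4.28], [0.01, 3], [-2.97, 2.97]. Speed limits (rad/s): [1.89, 1.89, 2.22, 3.14, 3.14, 3.14].

## Interface

Orientations are given as a rotation vector (axis times angle).
In Python, from workcell import get_state, grab_frame, get_calibration, close_job, tcp_to_grasp gives the robot as it stands.
- The arm moves only by the shell command python3 -m jog 'ROWS' [FORCE]. ROWS is JSON, a list that holds one entry, the list of rows, each a list of 5 numbers: the shift along the world's x, y, z in m, then the turn about the world's z in rad, then the opening, from 0 (shut) to 1 (fully open). A call has 1 to 20 rows; each row shifts and turns the commanded pose from where the row before left it; what a row does not reach is not made up. A row lasts 1/12 s, in which the tool goes at most 41.7 mm and 7.16 degrees, less where a joint would pass 70% of its speed; a pose out of reach is approached as far as the arm can. A call is refused whole if a number of a shift passes 0.0417 or a number of a turn 0.125, either way. A call with a gripper value outside its range is refused whole. The fingers move at their own pace and stop on an object; FORCE is the grip in N (left out, the last holds). Time passes only in rows, so rows that do not move let the fingers close. It gives the time, the measured TCP pose, the force and the opening at its end, in the units of the state.
- get_state(): the state, without advancing time (a new reading comes with each control period).
- grab_frame(name): name is "scene" or "top"; returns (picture, depth): 400x640x3 uint8, red, green, blue; 400x640 float32, m along the optical axis (not along the pixel's ray), 0 where there is no reading.
- get_calibration(name): a dict with "vfov" (degrees; the focal length in pixels is half the picture's height over the tangent of half this angle, whatever the lens; pixels are square), "cx", "cy" (the principal point, pixels), "rvec" (rotation vector, rad) and "tvec" (3), from world to camera coordinates, as OpenCV has them. Camera axes: x right, y down, z forward; pixel columns grow to the right and rows downward; lengths in m; the calibration is good to about 2 mm. A picture is of the moment at which its call begins. get_calibration takes no time and is no camera call.
- close_job(): hands the job in, once; it reports no verdict.
The state is a dict: "t": time; "joints": joint angles; "dq": joint speeds; "effort": joint torques, N m; "tool_pos": TCP position; "orientation": TCP orientation; "ft_force": force on the tool from outside, world axes, zero at the start; "ft_torque": the same for the moment, N m; "finger_gap": opening from 0.0 (shut) to 1.0 (fully open).
Only numpy, scipy, OpenCV 4.12 (cv2) and the standard library are available. Lean on these libraries where they do the work, as an engineer would, in place of code of your own. Each camera call takes 0.05 s, during which the arm holds its last target. There are 200 camera calls.

## Task

Put the red clevis bracket, the black bushing and the brass hex nut into the yellow tote while it stands on the welding table, and let go of each. Then take the tote by its black handle, lift it until its underside is about 15 cm above the table, and hold it there still and level for at least two seconds with all three fittings in it; finish while still holding it in the air. Do not tip the tote on the way, and leave the other tools and parts on the table where they lie.

Things in the scene. Friction and masses are not known exactly. Their poses are not given: they have to be found in the camera images.
- tote: Open yellow steel tray, 240 mm along its x, 180 mm along its y; walls 35 mm high, walls and floor 4 mm thick. A 4 mm divider, 35 mm high, runs along x through the middle: two compartments, +y and -y, inside 232 by 84 mm. On it two thin posts (x = +-64 mm) carry a black handle bar. Origin: centre of the underside, on the table at the start; z up. About 400 g, loose.
- tote_handle (a point): Centre of the tote's black handle bar, 80 mm above the tote's underside, over its centre of mass. The bar is 140 mm long (tote's x), 16 mm wide (tote's y) and 20 mm high (70 to 90 mm above the underside), with free space under it down to the 35 mm divider. Pinch it across its width, from above.
- tote_floor_left (a point): Centre of the floor of the tote's +y compartment (46 mm from the handle's middle plane, 4 mm above the tote's underside). Axes as the tote's.
- tote_floor_right (a point): Centre of the floor of the tote's -y compartment (46 mm from the handle's middle plane, 4 mm above the tote's underside). Axes as the tote's.
- clevis: The red clevis bracket: a base plate 44 mm (x) by 30 mm (y) by 6 mm with two upright ears, each 36 mm along x, 6 mm thick, their outer faces 30 mm apart in y; 38 mm high in all. Pinch it over the ears' outer faces, along its y. Origin at the centre of its underside, z up; stands on the table. About 130 g, loose.
- bushing: The black steel bushing: an upright tube, 34 mm outside, 20 mm bore, 40 mm high. Origin at the centre of its underside, z up; stands on the table. About 120 g, loose.
- nut: The brass-coloured long hex nut, standing upright: 36 mm across flats, 36 mm high, bore about 23 mm; one pair of flats faces its own +x and -x, the others every 60 degrees. Origin at the centre of its underside, z up. About 140 g, loose.
- wrench: Dark steel adjustable wrench with a red grip, lying flat, about 190 mm along its x and 13 mm high. Loose bystander, leave it where it is. Origin at the centre of its underside, on the table.
- brush: Brush with a wooden handle, lying along its x, up to 250 mm long. Loose bystander, leave it where it is. Origin at the centre of its underside, on the table.
- hammer: Hammer with a light wooden handle, lying along its x, up to 300 mm long. Loose bystander, leave it where it is. Origin at the centre of its underside, on the table.
- jar: Jar with a blue band and a black cap, 50 mm across, 70 mm high. Loose bystander, leave it where it is. Origin at the centre of its underside, on the table.
- square: Red magnetic welding square, a flat triangle 90 by 80 mm, 20 mm high. Loose bystander, leave it where it is. Origin at the centre of its underside, on the table.
- toe_block: Dark steel fixture block, 50 by 70 mm, 90 mm high. Loose bystander, leave it where it is. Origin at the centre of its underside, on the table.
- clamp: Blue C-clamp lying flat, about 80 by 150 mm, 16 mm high. Loose bystander, leave it where it is. Origin at the centre of its underside, on the table.
- link: Welded rod link lying flat along its y, about 270 mm long, 20 mm high. Loose bystander, leave it where it is. Origin at the centre of its underside, on the table.
- vise: Blue bench vise fixed on the right side of the table, 160 by 130 mm, 125 mm high, origin at the centre of its underside. Keep clear of it.
There are look-alikes about, which are no part of the job. There is more than one size of the nut; the one meant has the size given above.

How it is judged:
On the way, in this order (a step that is already met when the one before it is completed fails the run):
1. all three fittings are let go inside the tote, which stands on the table (x of clevis in the frame of tote between -0.116 and 0.116 m and y of clevis in the frame of tote between -0.086 and 0.086 m and z of clevis in the frame of tote between -0.002 and 0.045 m and x of bushing in the frame of tote between -0.116 and 0.116 m and y of bushing in the frame of tote between -0.086 and 0.086 m and z of bushing in the frame of tote between -0.002 and 0.045 m and x of nut in the frame of tote between -0.116 and 0.116 m and y of nut in the frame of tote between -0.086 and 0.086 m and z of nut in the frame of tote between -0.002 and 0.045 m and height (world z) of tote below 0.006 m and angle between tote's own z axis and vertical below 0.05 rad and contact force between each of clevis, bushing, nut and the fingers below 0.1 N and linear speed of each of clevis, bushing, nut below 0.03 m/s), for 0.2 s.
2. the tote, with all three fittings in it, is held by the fingers 11 to 20 cm above the table, level and still, for 2 s (x of clevis in the frame of tote between -0.116 and 0.116 m and y of clevis in the frame of tote between -0.086 and 0.086 m and z of clevis in the frame of tote between -0.002 and 0.045 m and x of bushing in the frame of tote between -0.116 and 0.116 m and y of bushing in the frame of tote between -0.086 and 0.086 m and z of bushing in the frame of tote between -0.002 and 0.045 m and x of nut in the frame of tote between -0.116 and 0.116 m and y of nut in the frame of tote between -0.086 and 0.086 m and z of nut in the frame of tote between -0.002 and 0.045 m and height (world z) of tote between 0.11 and 0.2 m and angle between tote's own z axis and vertical below 0.1 rad and linear speed of tote below 0.03 m/s and angular speed of tote below 0.15 rad/s and contact force between tote and the fingers above 3 N and contact force between tote and wrench below 0.1 N and contact force between tote and brush below 0.1 N and contact force between tote and hammer below 0.1 N and contact force between tote and jar below 0.1 N and contact force between tote and square below 0.1 N and contact force between tote and toe_block below 0.1 N and contact force between tote and clamp below 0.1 N and contact force between tote and link below 0.1 N and contact force between tote and vise below 0.1 N), for 2 s.
At the end, for the whole second after the job is handed in: The tote's underside (origin) is 110 to 200 mm above the table, the tote is within 0.10 rad of level, moving slower than 30 mm/s and 0.15 rad/s, gripped by the fingers and resting on no other thing, and all three fittings lie inside its walls (all of step 2); the arm keeps its last pose, push and grip.
It fails at once if the tote is tipped by more than 20 degrees (angle between tote's own z axis and vertical above 0.35 rad).
It fails at once if a bystander is moved by more than 30 mm (distance of any of wrench, brush, hammer, jar, square, toe_block, clamp, link from where it was at the start of the episode above 0.03 m).
It also fails if it takes over 72 s, if anything falls off the work surface, if the arm or the gripper's body presses on something with over 40 N, if the wrist force passes 120 N, or if a joint passes its speed limit or range.

## Working session

There is one attempt and no reset: what is moved stays moved. The work goes in short steps, Python scripts to look and compute and a shell command to move; the robot and the scene stay as the last step left them, time stands still between calls to the robot, and variables do not carry over. Pictures are saved under pics/ and viewed, about 8 in all and at most 12, crops included, and the job is handed in when it is done.

```bash
mkdir -p pics
cat > h.py <<'E'
import numpy as np,cv2
from workcell import *
def P(name,d=None,px=None):
    c=get_calibration(name);R=cv2.Rodrigues(np.array(c['rvec'],float))[0];t=np.array(c['tvec'],float).ravel()
    f=200/np.tan(np.radians(c['vfov'])/2);return R,t,f,c['cx'],c['cy']
def cloud(name,d):
    R,t,f,cx,cy=P(name);v,u=np.mgrid[0:d.shape[0],0:d.shape[1]]
    X=np.stack([(u-cx)/f*d,(v-cy)/f*d,d],-1);return (X-t)@R
E
python3 - <<'E'
from h import *
for n in('scene','top'):
    c=get_calibration(n);print(c)
    p,d=grab_frame(n);np.savez('pics/%s0.npz'%n,p=p,d=d);cv2.imwrite('pics/%s0.png'%n,cv2.resize(p[:,:,::-1],(800,500)))
s=get_state();print(s,tcp_to_grasp)
E
```

```text
{'vfov': 51.12047133780625, 'cx': 317.51864452550745, 'cy': 202.6547788151114, 'rvec': array([ 1.96241721,  1.03290961, -0.55085406]), 'tvec': array([-0.24840598, -0.20896469,  1.83337507])}
{'vfov': 57.200924596833644, 'cx': 319.15924133013596, 'cy': 193.66334119783448, 'rvec': array([ 2.15147643, -2.15325993,  0.14274425]), 'tvec': array([-0.09056521,  0.57621698,  1.56072822])}
{'t': 0.1, 'joints': array([-1.35779491e+00,  1.16419982e-01,  1.44220839e+00, -2.66839209e-05,
        1.58401659e+00, -3.78042628e-02]), 'dq': array([-2.57169608e-03, -1.02083194e-03, -2.54905396e-03, -3.82067698e-06,
       -5.40073940e-04,  1.18579558e-03]), 'effort': array([ 2.52378712e-03, -7.22894096e+01, -6.23867440e+01,  7.80578982e-02,
        2.27929128e-02, -5.90098603e-05]), 'tool_pos': array([ 0.16746414, -0.6536958 ,  0.21798501]), 'orientation': array([-3.11588520e+00, -3.92801535e-01,  1.86301572e-04]), 'ft_force': array([-1.14316561,  0.03851882,  0.22898347]), 'ft_torque': array([-0.03988457, -0.07809538, -0.00954901]), 'finger_gap': 1.0015918961922674} 0.0188
```

View pics/top0.png

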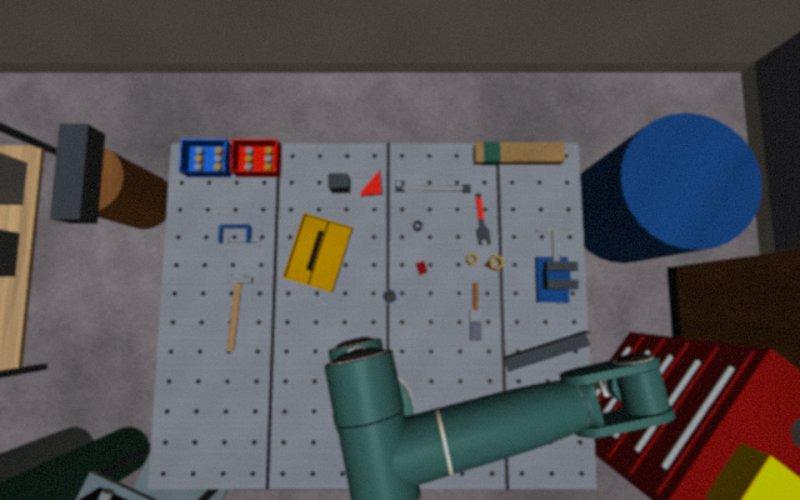

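View pics/scene0.png

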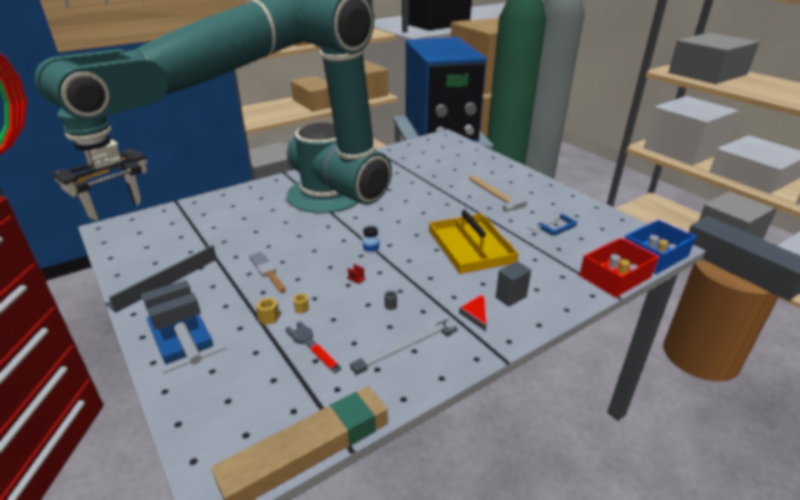

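The top view (800-wide) shows the tote at (318,252), bushing (417,226), clevis (421,268), nuts at (471,259) and (496,262), jar (389,296), toe_block (339,182), square (372,184), wrench (483,220), brush (475,310), link (432,187), hammer (236,315). I'll measure these from depth and an enlarged crop.

Run:
```python
from h import *
z=np.load('pics/top0.npz');p,d=z['p'],z['d'];W=cloud('top',d)
k=.8
def obj(n,u,v,r,zlo=.012):
    u,v=int(u*k),int(v*k);S=np.s_[v-r:v+r,u-r:u+r];X=W[S].reshape(-1,3);ok=(d[S].ravel()>0)&(X[:,2]>zlo)
    X=X[ok];
    if len(X)<4: print(n,'few',len(X));return
    m=X[:,2]>np.percentile(X[:,2],95)-.008;T=X[m];(c,s,a)=cv2.minAreaRect((T[:,:2]*1000).astype(np.float32))
    print(n,len(X),'zmax',np.percentile(X[:,2],95).round(4),'topmean',T.mean(0).round(4),'rect',np.round(c,1),np.round(s,1),round(a,1))
obj('bush',417,226,9);obj('clevis',421,268,9);obj('nutS',471,259,9);obj('nutB',496,262,9)
obj('jar',389,296,10);obj('block',339,182,14);obj('square',372,184,14);obj('tote',318,252,34,.02);obj('handle',317,252,20,.06);obj('wr',483,220,20,.004);obj('brush',475,310,25,.004);obj('vise',553,280,30)
print('table z',np.median(W[230:240,250:300,2]))
S=p[170:250,305:415];a=cv2.resize(S,None,fx=7,fy=7,interpolation=cv2.INTER_CUBIC)[:,:,::-1];cv2.imwrite('pics/crop1.png',a)
```

```text
bush 41 zmax 0.0445 topmean [ 0.6385 -0.1568  0.0414] rect [ 638.6 -156. ] [26.4 31.2] 89.3
clevis 40 zmax 0.0443 topmean [ 0.4896 -0.1692  0.0403] rect [ 490.  -170.7] [35.9 27.8] 13.6
nutS 51 zmax 0.0414 topmean [ 0.5184 -0.3481  0.0372] rect [ 522.  -346.6] [35.3 35.5] 86.9
nutB 96 zmax 0.0511 topmean [ 0.5074 -0.4263  0.0476] rect [ 506.8 -427.4] [49.  43.9] 16.3
jar 111 zmax 0.075 topmean [ 0.3912 -0.0594  0.0713] rect [390.2 -58.7] [37.7 38. ] 0.0
block 266 zmax 0.0956 topmean [0.7854 0.118  0.0919] rect [786.3 117.6] [50.2 65.3] 0.8
square 209 zmax 0.027 topmean [ 7.849e-01 -1.000e-04  2.300e-02] rect [784.4  -9. ] [ 58.4 109.6] 51.0
tote 484 zmax 0.0942 topmean [0.5451 0.1927 0.0916] rect [545.  193.1] [ 16.3 138.4] 74.0
handle 146 zmax 0.0957 topmean [0.5453 0.1927 0.0922] rect [545.  193.1] [ 16.3 138.4] 74.0
wr 494 zmax 0.0185 topmean [ 0.6405 -0.3863  0.0145] rect [ 672.7 -365.8] [152.5 178.8] 70.6
brush 686 zmax 0.0236 topmean [ 0.3172 -0.3556  0.0199] rect [ 337.7 -356.3] [ 39.8 197.1] 88.5
vise 1167 zmax 0.129 topmean [ 0.4581 -0.6239  0.1262] rect [ 458.  -624.9] [103.5  86.3] 89.8
table z 0.000772168197284365
```

View pics/crop1.png

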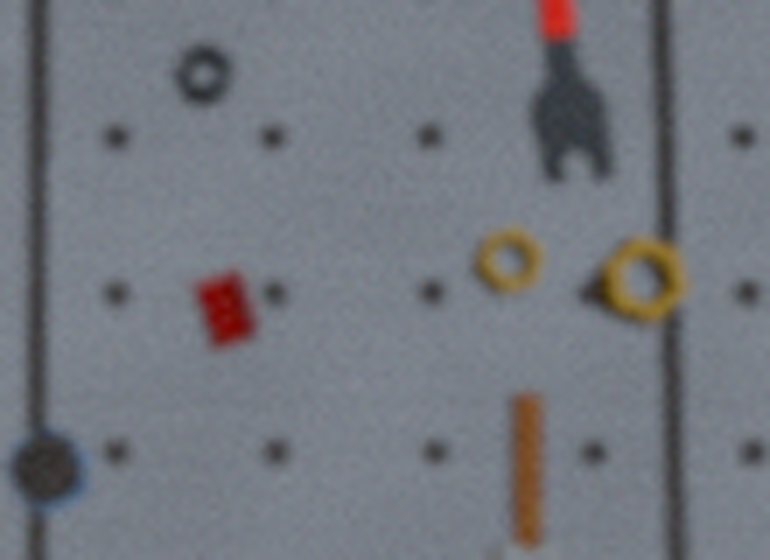

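Smaller nut (crop 508,262) is ~36 mm across and high, so it's the target; the other is ~46 mm. Clevis's long axis is about 15° off +x. Next I refine the centres and nut angle from pixels.

Run:
```python
from h import *
z=np.load('pics/top0.npz');p=z['p']
R,t,f,cx,cy=P('top');C=-R.T@t
def ray(x,y,h):
    u=(x+.5)/7-.5+305;v=(y+.5)/7-.5+170
    r=R.T@np.array([(u-cx)/f,(v-cy)/f,1]);return (C+r*(h-C[2])/r[2])[:2]
print('bush',ray(203,74,.04),'clevis',ray(226,311,.02),'nut',ray(509,262,.036))
a=ray(195,285,.006);b=ray(215,350,.006);print('clevis ang',np.degrees(np.arctan2(*(a-b)[::-1])))
hsv=cv2.cvtColor(p,cv2.COLOR_RGB2HSV)
# clevis by red mask, nut hex by rectified soft mask
for nm,(x,y),h,m in(('clevis',(226,311),.02,None),('nut',(509,262),.036,1)):
    c0=ray(x,y,h);g=np.arange(-.032,.0321,.0005)
    X,Y=np.meshgrid(c0[0]+g,c0[1]+g,indexing='ij')
    Q=np.stack([X,Y,np.full_like(X,h)],-1)@R.T+t
    u=(Q[...,0]/Q[...,2]*f+cx).astype(np.float32);v=(Q[...,1]/Q[...,2]*f+cy).astype(np.float32)
    I=cv2.remap(p.astype(np.float32),u,v,cv2.INTER_CUBIC)
    s=I[...,0]-I[...,2]; 
    if m:
        s=np.clip(s/np.percentile(s,97),0,1)
        best=[]
        for dx in np.arange(-.006,.0061,.001):
          for dy in np.arange(-.006,.0061,.001):
            for th in range(0,60,5):
                q=np.max([abs((X-c0[0]-dx)*np.cos(np.radians(th+k))+(Y-c0[1]-dy)*np.sin(np.radians(th+k))) for k in(0,60,120)],0)
                r=np.hypot(X-c0[0]-dx,Y-c0[1]-dy)
                T=cv2.GaussianBlur(((q<.018)&(r>.0115)).astype(np.float32),(0,0),4.5)
                best.append((np.corrcoef(T.ravel(),s.ravel())[0,1],th,c0[0]+dx,c0[1]+dy))
        best.sort(reverse=True);
        for th in range(0,60,5): print(np.round(max(b for b in best if b[1]==th),4))
    else:
        s=(s>0.5*s.max()).astype(np.uint8);pts=np.argwhere(s)*.5-32
        print(cv2.minAreaRect(pts.astype(np.float32)),c0)
```

```text
bush [ 0.63555932 -0.15416084] clevis [ 0.48871816 -0.16842921] nut [ 0.51778262 -0.34350737]
clevis ang 16.759996318271163
((0.38531970977783203, 0.7155971527099609), (37.45100784301758, 23.083616256713867), 16.699243545532227) [ 0.48871816 -0.16842921]
[ 0.9707  0.      0.5188 -0.3435]
[ 0.9738  5.      0.5188 -0.3435]
[ 0.9767 10.      0.5188 -0.3445]
[ 0.9773 15.      0.5188 -0.3445]
[ 0.9769 20.      0.5188 -0.3445]
[ 0.9739 25.      0.5188 -0.3445]
[ 0.969  30.      0.5188 -0.3445]
[ 0.9649 35.      0.5188 -0.3445]
[ 0.962  40.      0.5188 -0.3445]
[ 0.9619 45.      0.5188 -0.3435]
[ 0.9626 50.      0.5188 -0.3435]
[ 0.9655 55.      0.5188 -0.3435]
```

```bash
python3 -m jog '[[[0.032,0.0281,0,0.0486,1],[0.032,0.0281,0,0.0486,1],[0.032,0.0281,0,0.0486,1],[0.032,0.0281,0,0.0486,1],[0.032,0.0281,0,0.0486,1],[0.032,0.0281,0,0.0486,1],[0.032,0.0281,0,0.0486,1],[0.032,0.0281,0,0.0486,1],[0.032,0.0281,0,0.0486,1],[0.032,0.0281,0,0.0486,1],[0.032,0.0281,0,0.0486,1],[0,0,-0.03,0,1],[0,0,-0.03,0,1],[0,0,-0.03,0,1],[0,0,-0.02,0,1],[0,0,0,0,1],[0,0,0,0,1]]]' 30
```

```text
t: 1.52
tool_pos: [0.5116, -0.3512, 0.1082]
orientation: [-2.901, -1.202, 0.001]
ft_force: [-0.3, -0.4, 1.0]
finger_gap: 0.999
```

```bash
python3 -m jog '[[[0.0074,0.0067,-0.01,0,1],[0,0,-0.03,0,1],[0,0,-0.03,0,1],[0,0,-0.02,0,1],[0,0,-0.01,0,1],[0,0,-0.002,0,1],[0,0,0,0,0.7],[0,0,0,0,0.5],[0,0,0,0,0.2],[0,0,0,0,0.2],[0,0,0,0,0.2],[0,0,0,0,0.2],[0,0,0,0,0.2],[0,0,0,0,0.2]]]' 30
python3 - <<'E'
from h import *
p,d=grab_frame('scene');a=p[190:290,150:310];cv2.imwrite('pics/c2.png',cv2.resize(a[:,:,::-1],None,fx=5,fy=5,interpolation=cv2.INTER_CUBIC))
E
```

```text
t: 2.68
tool_pos: [0.5193, -0.3448, 0.0067]
orientation: [2.902, 1.202, 0.0]
ft_force: [0.7, 0.1, -0.1]
finger_gap: 0.477
```

View pics/c2.png

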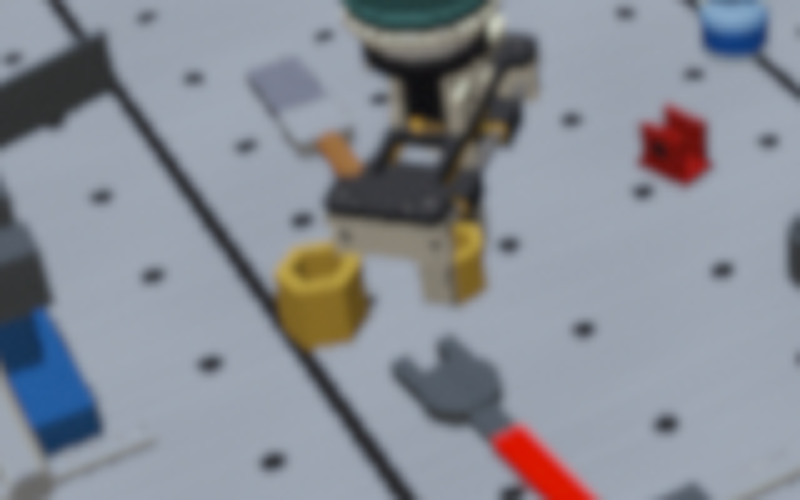

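Nut at crop (465,265) is between the fingers, still closing (gap 44 mm). The big nut is untouched. Close fully.

```bash
python3 -m jog '[[[0,0,0,0,0.2],[0,0,0,0,0.2],[0,0,0,0,0.2],[0,0,0,0,0.2],[0,0,0,0,0.2],[0,0,0,0,0.2],[0,0,0.03,0,0.2],[0,0,0.04,0,0.2],[0,0,0.04,0,0.2],[0,0,0.04,0,0.2],[0,0,0,0,0.2]]]' 30
```

```text
t: 3.65
tool_pos: [0.5213, -0.3462, 0.1655]
orientation: [2.894, 1.199, 0.009]
ft_force: [0.0, -0.8, -1.2]
finger_gap: 0.387
```

```bash
python3 -m jog '[[[0.0055,0.0374,0,-0.076,0.2],[0.0055,0.0374,0,-0.076,0.2],[0.0055,0.0374,0,-0.076,0.2],[0.0055,0.0374,0,-0.076,0.2],[0.0055,0.0374,0,-0.076,0.2],[0.0055,0.0374,0,-0.076,0.2],[0.0055,0.0374,0,-0.076,0.2],[0.0055,0.0374,0,-0.076,0.2],[0.0055,0.0374,0,-0.076,0.2],[0.0055,0.0374,0,-0.076,0.2],[0.0055,0.0374,0,-0.076,0.2],[0.0055,0.0374,0,-0.076,0.2],[0.0055,0.0374,0,-0.076,0.2],[0.0055,0.0374,0,-0.076,0.2],[0,0,0,0,0.2],[0,0,0,0,0.2],[0,0,0,0,0.2]]]' 30
python3 - <<'E'
from h import *
s=get_state();print(s['joints'],s['tool_pos']);p,d=grab_frame('scene');a=p[150:250,300:460];cv2.imwrite('pics/c3.png',cv2.resize(a[:,:,::-1],None,fx=4,fy=4,interpolation=cv2.INTER_CUBIC))
W=cloud('scene',d)
m=(p[...,0]>120)&(p[...,2]<60)&(p[...,1]>80);q=W[m];q=q[(q[:,2]>.025)&(q[:,2]<.045)&(abs(q[:,0]-.545)<.2)&(abs(q[:,1]-.19)<.2)]
print(len(q),cv2.minAreaRect((q[:,:2]*1000).astype(np.float32)))
m=(p.max(-1)<60);q=W[m];q=q[(q[:,2]>.072)&(q[:,2]<.1)&(abs(q[:,0]-.545)<.09)&(abs(q[:,1]-.19)<.09)]
print(len(q),cv2.minAreaRect((q[:,:2]*1000).astype(np.float32)))
E
```

```text
t: 5.07
tool_pos: [0.5961, 0.1786, 0.1562]
orientation: [3.111, -0.434, -0.001]
ft_force: [-0.5, -0.1, -1.3]
finger_gap: 0.384
[ 2.50197969e-01  2.59440210e-02  1.63782626e+00 -2.94274677e-04
  1.47853250e+00  2.09819280e+00] [0.59612251 0.17856884 0.15615126]
429 ((543.1519775390625, 192.72833251953125), (180.8058624267578, 246.5099334716797), 73.45436096191406)
82 ((547.8051147460938, 188.03729248046875), (11.886330604553223, 127.66121673583984), 73.76449584960938)
```

View pics/c3.png

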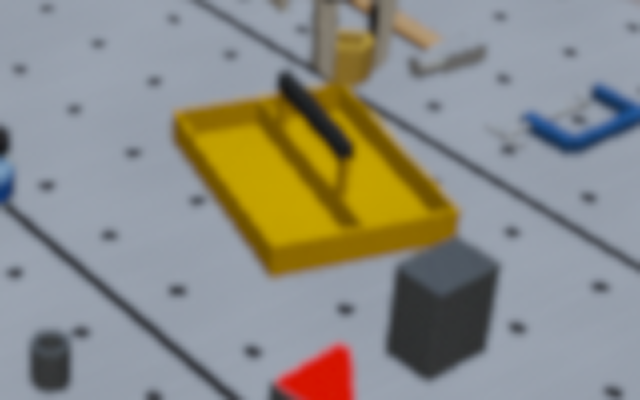

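Tote centre (0.544,0.193), x axis at 74°, both cameras agree; the nut hangs above it at crop (350,55). Lower and release.

```bash
python3 -m jog '[[[0.001,0,-0.03,0,0.2],[0,0,-0.035,0,0.2],[0,0,-0.035,0,0.2],[0,0,-0.025,0,0.2],[0,0,-0.012,0,0.2],[0,0,-0.006,0,0.2],[0,0,0,0,0.2],[0,0,0,0,0.2],[0,0,0,0,0.5],[0,0,0,0,0.6],[0,0,0,0,0.6],[0,0,0,0,0.6]]]' 30
```

```text
t: 6.12
tool_pos: [0.5988, 0.1775, 0.0159]
orientation: [-3.11, 0.438, -0.006]
ft_force: [0.7, -0.6, 14.5]
finger_gap: 0.579
```

```bash
python3 -m jog '[[[0,0,0.01,0,0.6]]]';python3 -m jog '[[[0,0,0.03,0,0.6],[0,0,0.035,0,0.6],[0,0,0.04,0,0.6],[0,0,0.04,0,0.6],[0,0,0,0,0.6]]]'
python3 - <<'E'
from h import *
for n,b in(('scene',(150,250,300,460)),):
    p,d=grab_frame(n);a=p[b[0]:b[1],b[2]:b[3]];cv2.imwrite('pics/c4.png',cv2.resize(a[:,:,::-1],None,fx=4,fy=4,interpolation=cv2.INTER_CUBIC))
W=cloud('scene',d)
m=(p[...,0]>120)&(p[...,2]<60)&(p[...,1]>80);q=W[m];q=q[(q[:,2]>.025)&(q[:,2]<.045)&(abs(q[:,0]-.545)<.2)&(abs(q[:,1]-.19)<.2)]
print(len(q),cv2.minAreaRect((q[:,:2]*1000).astype(np.float32)))
E
```

```text
t: 6.2
tool_pos: [0.5972, 0.1773, 0.0233]
orientation: [3.111, -0.438, -0.001]
ft_force: [-0.2, -0.4, -1.1]
finger_gap: 0.593
t: 6.62
tool_pos: [0.5996, 0.1783, 0.1783]
orientation: [-3.107, 0.437, -0.016]
ft_force: [0.9, 1.1, 2.2]
finger_gap: 0.596
419 ((543.008056640625, 192.09190368652344), (182.7207489013672, 248.52252197265625), 74.27610778808594)
```

View pics/c4.png

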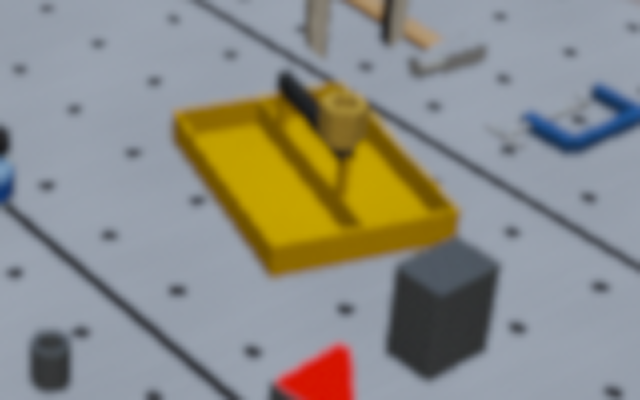

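That view tells me I misread the tote's long axis: the handle runs along −16° (tote x), so the nut was lowered over the handle. Check where it is now.

Run:
```python
from h import *
p,d=grab_frame('scene');W=cloud('scene',d)
for (x,y) in((345,100),(345,118),(340,130),(345,140),(300,95),(345,154)):
    v,u=150+y//4,300+x//4;print((x,y),W[v,u].round(3),p[v,u])
p,d=grab_frame('top');W=cloud('top',d);
cv2.imwrite('pics/c5.png',cv2.resize(p[160:245,215:300,::-1],None,fx=6,fy=6,interpolation=cv2.INTER_CUBIC))
q=W[...,:][(W[...,2]>.1)&(abs(W[...,0]-.545)<.12)&(abs(W[...,1]-.19)<.12)];print(len(q),q.mean(0) if len(q) else '')
```

```text
(345, 100) [0.588 0.186 0.119] [138 111  41]
(345, 118) [0.613 0.163 0.123] [137 110  40]
(340, 130) [0.608 0.165 0.108] [132 105  36]
(345, 140) [0.61  0.169 0.096] [129 102  37]
(300, 95) [0.52  0.198 0.091] [42 44 44]
(345, 154) [0.609 0.172 0.082] [74 57 22]
3207 [0.5386487  0.15275906 0.50111585]
```

View pics/c5.png

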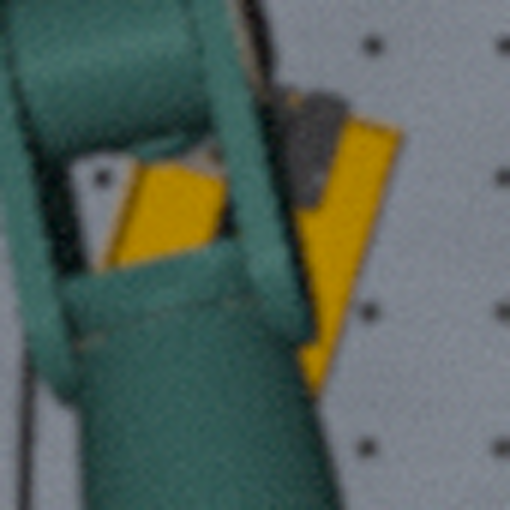

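The nut stands upright on the handle bar (z 0.09–0.126, about 0.598,0.178). Tote undisturbed. I regrasp it there, fingers straddling the bar.

```bash
python3 -m jog '[[[0,0,0,0,0.75],[0,0,0,0,0.75],[0,0,0,0,0.75],[0,0,-0.02,0,0.75],[0,0,-0.02,0,0.75],[0,0,-0.02,0,0.75],[0,0,0,0,0.75],[0,0,0,0,0.75]]]'
```

```text
t: 7.43
tool_pos: [0.5967, 0.1787, 0.1076]
orientation: [3.11, -0.436, -0.004]
ft_force: [0.0, -0.0, 0.2]
finger_gap: 0.753
```

```bash
python3 -m jog '[[[0.001,0,-0.013,0,0.75],[0,0,0,0,0.6],[0,0,0,0,0.5],[0,0,0,0,0.45],[0,0,0,0,0.4],[0,0,0,0,0.35],[0,0,0,0,0.3],[0,0,0,0,0.25],[0,0,0,0,0.2],[0,0,0,0,0.2],[0,0,0,0,0.2],[0,0,0,0,0.2],[0,0,0,0,0.2]]]' 30;python3 -m jog '[[[0,0,0.03,0,0.2],[0,0,0.03,0,0.2],[0,0,0.03,0,0.2],[0,0,0,0,0.2],[0,0,0,0,0.2]]]'
```

```text
t: 8.52
tool_pos: [0.5985, 0.1788, 0.0961]
orientation: [-3.111, 0.436, -0.001]
ft_force: [-1.1, -1.1, 5.6]
finger_gap: 0.386
t: 8.93
tool_pos: [0.5988, 0.179, 0.187]
orientation: [-3.11, 0.436, -0.003]
ft_force: [0.3, -0.8, -2.0]
finger_gap: 0.385
```

```bash
python3 -m jog '[[[-0.003,0.0047,0,0.1122,0.2],[-0.003,0.0047,0,0.1122,0.2],[-0.003,0.0047,0,0.1122,0.2],[-0.003,0.0047,0,0.1122,0.2],[-0.003,0.0047,0,0.1122,0.2],[-0.003,0.0047,0,0.1122,0.2],[-0.003,0.0047,0,0.1122,0.2],[-0.003,0.0047,0,0.1122,0.2],[-0.003,0.0047,0,0.1122,0.2],[-0.003,0.0047,0,0.1122,0.2],[-0.003,0.0047,0,0.1122,0.2],[-0.003,0.0047,0,0.1122,0.2],[-0.003,0.0047,0,0.1122,0.2],[-0.003,0.0047,0,0.1122,0.2],[0,0,0,0,0.2],[0,0,0,0,0.2]]]' 30
python3 - <<'E'
from h import *
s=get_state();r=s['orientation'];print(np.degrees(2*np.arctan2(r[1],r[0]))-90)
p,d=grab_frame('scene');a=p[130:250,300:460];cv2.imwrite('pics/c6.png',cv2.resize(a[:,:,::-1],None,fx=4,fy=4,interpolation=cv2.INTER_CUBIC))
E
```

```text
t: 10.27
tool_pos: [0.5559, 0.2445, 0.1842]
orientation: [-2.511, -1.887, 0.003]
ft_force: [1.0, -1.0, -1.8]
finger_gap: 0.382
-376.1414733005907
```

View pics/c6.png

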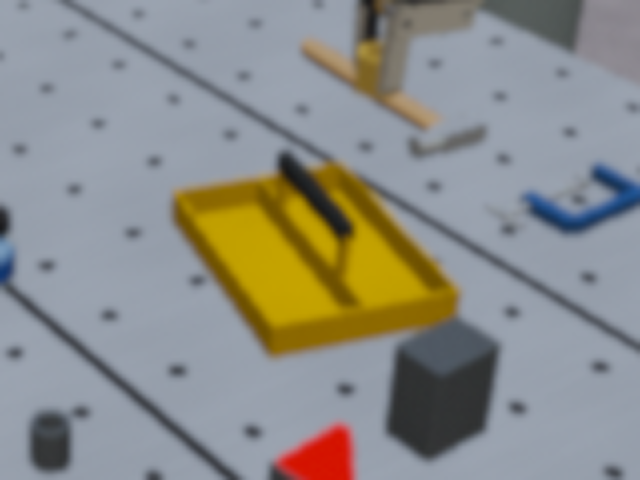

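Nut held with jaws now along the tote's x (−16°), nothing else moved. Lower into the +y compartment.

```bash
python3 -m jog '[[[0.002,0.001,-0.03,0,0.2],[0,0,-0.035,0,0.2],[0,0,-0.035,0,0.2],[0,0,-0.03,0,0.2],[0,0,-0.02,0,0.2],[0,0,-0.011,0,0.2],[0,0,0,0,0.2],[0,0,0,0,0.2]]]' 30;  python3 -m jog '[[[0,0,-0.006,0,0.2],[0,0,-0.002,0,0.2],[0,0,0,0,0.2]]]' 30
```

```text
t: 10.98
tool_pos: [0.5586, 0.2455, 0.0251]
orientation: [-2.51, -1.889, 0.0]
ft_force: [-0.3, 0.2, -1.6]
finger_gap: 0.388
t: 11.23
tool_pos: [0.5585, 0.2457, 0.0171]
orientation: [2.509, 1.891, 0.001]
ft_force: [-0.8, 0.6, -1.0]
finger_gap: 0.385
```

```bash
python3 -m jog '[[[0,0,-0.004,0,0.2],[0,0,-0.001,0,0.2],[0,0,0,0,0.2],[0,0,0,0,0.5],[0,0,0,0,0.6],[0,0,0,0,0.6],[0,0,0,0,0.6]]]' 30;  python3 -m jog '[[[0,0,0.02,0,0.6],[0,0,0.03,0,0.6],[0,0,0.04,0,0.6],[0,0,0.04,0,0.6],[0,0,0.04,0,0.7],[0,0,0,0,0.8]]]' 30
```

```text
t: 11.82
tool_pos: [0.5584, 0.2457, 0.0119]
orientation: [2.508, 1.891, 0.0]
ft_force: [0.6, 0.6, 0.2]
finger_gap: 0.588
t: 12.32
tool_pos: [0.5604, 0.2465, 0.1908]
orientation: [2.506, 1.89, 0.016]
ft_force: [0.9, 0.1, 1.3]
finger_gap: 0.693
```

```bash
python3 -m jog '[[[0.0065,-0.0333,0,0,1],[0.0065,-0.0333,0,0,1],[0.0065,-0.0333,0,0,1],[0.0065,-0.0333,0,0,1],[0.0065,-0.0333,0,0,1],[0.0065,-0.0333,0,0,1],[0.0065,-0.0333,0,0,1],[0.0065,-0.0333,0,0,1],[0.0065,-0.0333,0,0,1],[0.0065,-0.0333,0,0,1],[0.0065,-0.0333,0,0,1],[0.0065,-0.0333,0,0,1],[0,0,-0.03,0,1],[0,0,-0.03,0,1],[0,0,-0.03,0,1],[0,0,-0.02,0,1],[0,0,0,0,1],[0,0,0,0,1]]]' 30
```

```text
t: 13.82
tool_pos: [0.636, -0.1539, 0.0712]
orientation: [-2.507, -1.891, 0.001]
ft_force: [0.5, -0.2, 1.5]
finger_gap: 0.998
```

Run:
```python
from h import *
p,d=grab_frame('scene');a=cv2.resize(p[130:290,240:460,::-1],None,fx=3.6,fy=3.6,interpolation=cv2.INTER_CUBIC);cv2.imwrite('pics/c7.png',a)
```

```text
(no output)
```

View pics/c7.png

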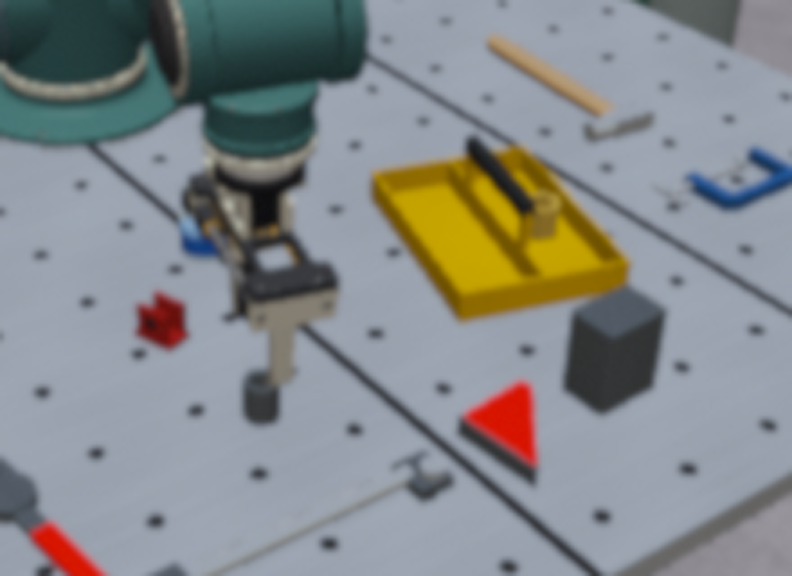

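Nut stands in the +y compartment (545,215); gripper is over the bushing (262,397). Descend and grip.

```bash
python3 -m jog '[[[0,0,-0.03,0,1],[0,0,-0.02,0,1],[0,0,-0.012,0,1],[0,0,0,0,0.7],[0,0,0,0,0.4],[0,0,0,0,0.2],[0,0,0,0,0.2],[0,0,0,0,0.2],[0,0,0,0,0.2],[0,0,0,0,0.2],[0,0,0,0,0.2],[0,0,0,0,0.2],[0,0,0,0,0.2],[0,0,0,0,0.2],[0,0,0,0,0.2],[0,0,0,0,0.2],[0,0,0,0,0.2],[0,0,0,0,0.2]]]' 30
```

```text
t: 15.37
tool_pos: [0.6363, -0.154, 0.0097]
orientation: [2.508, 1.891, 0.0]
ft_force: [0.3, 0.2, 1.6]
finger_gap: 0.362
```

```bash
python3 -m jog '[[[0,0,0.03,0,0.2],[0,0,0.04,0,0.2],[0,0,0.04,0,0.2],[0,0,0.04,0,0.2],[-0.0155,0.0309,0,0,0.2],[-0.0155,0.0309,0,0,0.2],[-0.0155,0.0309,0,0,0.2],[-0.0155,0.0309,0,0,0.2],[-0.0155,0.0309,0,0,0.2],[-0.0155,0.0309,0,0,0.2],[-0.0155,0.0309,0,0,0.2],[-0.0155,0.0309,0,0,0.2],[-0.0155,0.0309,0,0,0.2],[-0.0155,0.0309,0,0,0.2],[0,0,0,0,0.2],[0,0,0,0,0.2],[0,0,0,0,0.2]]]' 30
```

```text
t: 16.78
tool_pos: [0.4813, 0.1549, 0.1595]
orientation: [2.508, 1.892, -0.0]
ft_force: [0.7, 0.1, -1.3]
finger_gap: 0.361
```

```bash
python3 -m jog '[[[0,0,-0.03,0,0.2],[0,0,-0.035,0,0.2],[0,0,-0.035,0,0.2],[0,0,-0.025,0,0.2],[0,0,-0.014,0,0.2],[0,0,-0.005,0,0.2],[0,0,0,0,0.2],[0,0,0,0,0.2]]]' 30; python3 -m jog '[[[0,0,0,0,0.4],[0,0,0,0,0.55],[0,0,0,0,0.55],[0,0,0,0,0.55],[0,0,0,0,0.55]]]' 30;  python3 -m jog '[[[0,0,0.02,0,0.55],[0,0,0.03,0,0.55],[0,0,0.04,0,0.55],[0,0,0.04,0,0.6],[0,0,0.03,0,0.7],[0,0,0,0,0.8]]]' 30
```

```text
t: 17.45
tool_pos: [0.4819, 0.1542, 0.0159]
orientation: [2.51, 1.89, -0.0]
ft_force: [0.3, -0.2, -1.2]
finger_gap: 0.362
t: 17.87
tool_pos: [0.4814, 0.155, 0.0159]
orientation: [2.508, 1.891, 0.001]
ft_force: [0.5, 0.7, 0.2]
finger_gap: 0.549
t: 18.37
tool_pos: [0.4832, 0.1556, 0.1826]
orientation: [2.506, 1.89, 0.013]
ft_force: [1.5, -0.5, 0.2]
finger_gap: 0.694
```

```bash
python3 -m jog '[[[0.0008,-0.0323,0,-0.1,1],[0.0008,-0.0323,0,-0.1,1],[0.0008,-0.0323,0,-0.1,1],[0.0008,-0.0323,0,-0.1,1],[0.0008,-0.0323,0,-0.1,1],[0.0008,-0.0323,0,-0.1,1],[0.0008,-0.0323,0,-0.1,1],[0.0008,-0.0323,0,-0.1,1],[0.0008,-0.0323,0,-0.1,1],[0.0008,-0.0323,0,-0.1,1],[0,0,-0.03,0,1],[0,0,-0.03,0,1],[0,0,-0.03,0,1],[0,0,-0.02,0,1],[0,0,0,0,1],[0,0,0,0,1],[0,0,0,0,1]]]' 30
```

```text
t: 19.78
tool_pos: [0.4899, -0.1681, 0.0671]
orientation: [3.107, 0.457, 0.002]
ft_force: [-0.1, -0.4, 0.1]
finger_gap: 1.001
```

```bash
python3 -m jog '[[[-0.001,0,-0.03,0,1],[0,0,-0.02,0,1],[0,0,-0.009,0,1],[0,0,0,0,0.7],[0,0,0,0,0.4],[0,0,0,0,0.2],[0,0,0,0,0.15],[0,0,0,0,0.15],[0,0,0,0,0.15],[0,0,0,0,0.15],[0,0,0,0,0.15],[0,0,0,0,0.15],[0,0,0,0,0.15],[0,0,0,0,0.15],[0,0,0,0,0.15],[0,0,0,0,0.15],[0,0,0,0,0.15],[0,0,0,0,0.15],[0,0,0,0,0.15]]]' 25
```

```text
t: 21.37
tool_pos: [0.4883, -0.168, 0.0067]
orientation: [3.108, 0.457, 0.0]
ft_force: [0.0, -0.8, 0.3]
finger_gap: 0.322
```

```bash
python3 -m jog '[[[0,0,0.03,0,0.15],[0,0,0.04,0,0.15],[0,0,0.04,0,0.15],[0,0,0.04,0,0.15],[0.0089,0.0295,0,0.1,0.15],[0.0089,0.0295,0,0.1,0.15],[0.0089,0.0295,0,0.1,0.15],[0.0089,0.0295,0,0.1,0.15],[0.0089,0.0295,0,0.1,0.15],[0.0089,0.0295,0,0.1,0.15],[0.0089,0.0295,0,0.1,0.15],[0.0089,0.0295,0,0.1,0.15],[0.0089,0.0295,0,0.1,0.15],[0.0089,0.0295,0,0.1,0.15],[0,0,0,0,0.15],[0,0,0,0,0.15],[0,0,0,0,0.15]]]' 25
```

```text
t: 22.78
tool_pos: [0.5771, 0.1268, 0.1563]
orientation: [-2.509, -1.89, 0.001]
ft_force: [0.6, 0.2, -2.0]
finger_gap: 0.322
```

```bash
python3 -m jog '[[[0,0,-0.03,0,0.15],[0,0,-0.035,0,0.15],[0,0,-0.035,0,0.15],[0,0,-0.025,0,0.15],[0,0,-0.014,0,0.15],[0,0,-0.005,0,0.15],[0,0,0,0,0.15],[0,0,0,0,0.15]]]' 25; python3 -m jog '[[[0,0,0,0,0.4],[0,0,0,0,0.5],[0,0,0,0,0.5],[0,0,0,0,0.5],[0,0,0,0,0.5]]]' 30;  python3 -m jog '[[[0,0,0.02,0,0.5],[0,0,0.03,0,0.5],[0,0,0.04,0,0.5],[0,0,0.04,0,0.5],[0,0,0.03,0,0.5],[0,0,0,0,0.5],[0,0,0,0,0.5]]]' 30
python3 - <<'E'
from h import *
p,d=grab_frame('scene');W=cloud('scene',d);a=cv2.resize(p[130:250,300:460,::-1],None,fx=4,fy=4,interpolation=cv2.INTER_CUBIC);cv2.imwrite('pics/c8.png',a)
m=(p[...,0]>120)&(p[...,2]<60)&(p[...,1]>80);q=W[m];q=q[(q[:,2]>.025)&(q[:,2]<.045)&(abs(q[:,0]-.545)<.2)&(abs(q[:,1]-.19)<.2)]
print(len(q),cv2.minAreaRect((q[:,:2]*1000).astype(np.float32)))
E
```

```text
t: 23.45
tool_pos: [0.5781, 0.1268, 0.0142]
orientation: [2.508, 1.89, 0.003]
ft_force: [-0.2, 0.3, -1.3]
finger_gap: 0.323
t: 23.87
tool_pos: [0.5774, 0.1271, 0.013]
orientation: [2.508, 1.891, 0.001]
ft_force: [0.4, 0.2, 0.4]
finger_gap: 0.495
t: 24.45
tool_pos: [0.578, 0.1272, 0.1747]
orientation: [2.507, 1.891, 0.005]
ft_force: [-1.1, 0.0, -0.5]
finger_gap: 0.497
504 ((543.1363525390625, 192.27467346191406), (182.22813415527344, 246.95225524902344), 73.4565200805664)
```

View pics/c8.png

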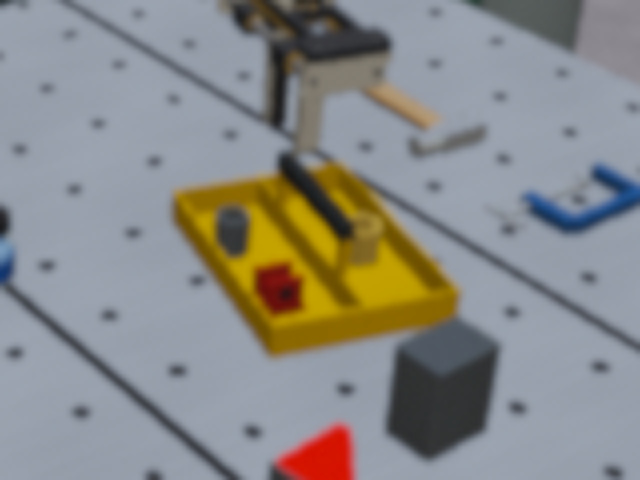

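All three are in the tote: bushing (233,228), clevis (280,288), nut (365,238); the tote is unmoved. Now go for the handle with the jaws across it.

```bash
python3 -m jog '[[[-0.0024,0.0047,0,-0.1122,0.7],[-0.0024,0.0047,0,-0.1122,0.7],[-0.0024,0.0047,0,-0.1122,0.7],[-0.0024,0.0047,0,-0.1122,0.7],[-0.0024,0.0047,0,-0.1122,0.7],[-0.0024,0.0047,0,-0.1122,0.7],[-0.0024,0.0047,0,-0.1122,0.7],[-0.0024,0.0047,0,-0.1122,0.7],[-0.0024,0.0047,0,-0.1122,0.7],[-0.0024,0.0047,0,-0.1122,0.7],[-0.0024,0.0047,0,-0.1122,0.7],[-0.0024,0.0047,0,-0.1122,0.7],[-0.0024,0.0047,0,-0.1122,0.7],[-0.0024,0.0047,0,-0.1122,0.7],[0,0,-0.03,0,0.7],[0,0,-0.02,0,0.7],[0,0,0,0,0.7],[0,0,0,0,0.7]]]' 60
```

```text
t: 26.0
tool_pos: [0.5428, 0.1926, 0.1209]
orientation: [3.11, -0.436, -0.005]
ft_force: [0.5, 0.5, 0.9]
finger_gap: 0.699
```

```bash
python3 -m jog '[[[0.001,0.0005,-0.025,0,0.7],[0,0,-0.02,0,0.7],[0,0,-0.014,0,0.7],[0,0,0,0,0.6],[0,0,0,0,0.4],[0,0,0,0,0.2],[0,0,0,0,0.05],[0,0,0,0,0.05],[0,0,0,0,0.05],[0,0,0,0,0.05],[0,0,0,0,0.05],[0,0,0,0,0.05],[0,0,0,0,0.05],[0,0,0,0,0.05],[0,0,0,0,0.05],[0,0,0,0,0.05]]]' 60; python3 -m jog '[[[0,0,0,0,0],[0,0,0,0,0],[0,0,0,0,0],[0,0,0,0,0],[0,0,0,0,0],[0,0,0,0,0]]]' 60
```

```text
t: 27.33
tool_pos: [0.5448, 0.1935, 0.064]
orientation: [-3.111, 0.436, -0.001]
ft_force: [0.3, 2.7, 5.0]
finger_gap: 0.167
t: 27.83
tool_pos: [0.5449, 0.1935, 0.0639]
orientation: [-3.111, 0.436, -0.001]
ft_force: [-0.9, 4.0, 5.7]
finger_gap: 0.169
```

Gap 15.7 mm = the bar. Lift slowly.

```bash
python3 -m jog '[[[0,0,0.003,0,0],[0,0,0.006,0,0],[0,0,0.01,0,0],[0,0,0.012,0,0],[0,0,0.012,0,0],[0,0,0.012,0,0],[0,0,0.012,0,0],[0,0,0.012,0,0],[0,0,0.012,0,0],[0,0,0.012,0,0],[0,0,0.012,0,0],[0,0,0.012,0,0],[0,0,0.012,0,0],[0,0,0.008,0,0],[0,0,0.004,0,0],[0,0,0,0,0],[0,0,0,0,0]]]' 60
python3 - <<'E'
from h import *
p,d=grab_frame('scene');a=cv2.resize(p[70:230,270:470,::-1],None,fx=3.6,fy=3.6,interpolation=cv2.INTER_CUBIC);cv2.imwrite('pics/c9.png',a)
W=cloud('scene',d);m=(p[...,0]>110)&(p[...,2]<70)&(p[...,1]>70);q=W[m];q=q[(q[:,2]>.1)&(q[:,2]<.21)&(abs(q[:,0]-.545)<.15)&(abs(q[:,1]-.19)<.15)]
f=q[(q[:,2]<np.percentile(q[:,2],40)+.01)];print(len(q),np.percentile(q[:,2],[1,5,25,50,75,95]).round(3))
E
```

```text
t: 29.25
tool_pos: [0.5446, 0.1933, 0.2143]
orientation: [3.111, -0.436, -0.001]
ft_force: [-0.1, 0.4, -7.1]
finger_gap: 0.168
1705 [0.152 0.154 0.157 0.169 0.181 0.189]
```

View pics/c9.png

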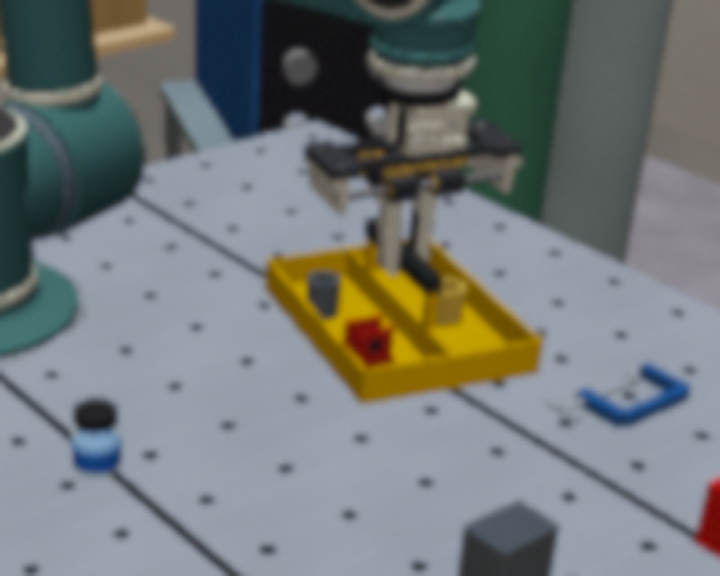

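The tote hangs level with all three fittings in it: bushing (323,292), clevis (370,340), nut (448,300). Its underside is at about 0.15 m. Hold for 3 s, then check level.

```bash
for i in 1 2; do python3 -m jog '[[[0,0,0,0,0],[0,0,0,0,0],[0,0,0,0,0],[0,0,0,0,0],[0,0,0,0,0],[0,0,0,0,0],[0,0,0,0,0],[0,0,0,0,0],[0,0,0,0,0],[0,0,0,0,0],[0,0,0,0,0],[0,0,0,0,0],[0,0,0,0,0],[0,0,0,0,0],[0,0,0,0,0],[0,0,0,0,0],[0,0,0,0,0],[0,0,0,0,0],[0,0,0,0,0]]]' 60; done
python3 - <<'E'
from h import *
p,d=grab_frame('scene');W=cloud('scene',d);m=(p[...,0]>110)&(p[...,2]<70)&(p[...,1]>70);q=W[m]
r=q-[.5445,.193,0];x=r[:,0]*.961-r[:,1]*.276;y=r[:,0]*.276+r[:,1]*.961
k=(abs(x)<.1)&(abs(y)>.015)&(abs(y)<.075)&(q[:,2]>.14)&(q[:,2]<.17);x,y,z=x[k],y[k],q[k,2]
for _ in range(4):
    A=np.c_[x,y,np.ones(len(x))];c=np.linalg.lstsq(A,z,rcond=None)[0];g=abs(A@c-z)<.006;x,y,z=x[g],y[g],z[g]
print('floor slopes x,y, height',c.round(4),len(x))
E
```

```text
t: 30.88
tool_pos: [0.5447, 0.1933, 0.2147]
orientation: [-3.111, 0.436, -0.0]
ft_force: [-0.2, -0.3, -7.5]
finger_gap: 0.166
t: 32.47
tool_pos: [0.5447, 0.1933, 0.2146]
orientation: [-3.111, 0.436, 0.0]
ft_force: [-1.2, -0.2, -7.4]
finger_gap: 0.164
floor slopes x,y, height [ 0.0038 -0.0068  0.1556] 265
```

Level within 0.01 rad, underside about 0.151 m, held for 3 s. Hand in.

```bash
python3 -c "from workcell import *;print(close_job())"
```

```text
the job is handed in; nothing more can be done
None
```

The clevis, bushing and 36 mm nut are in the yellow tote. I lifted it by its handle, held it still for just over 3 s, and handed the job in while still holding it, at about 32.5 s on the robot clock.

- **Last checks:** the tote's underside is at about 0.151 m and its floor slopes less than 0.01 rad. The finger gap is about 15 mm on the 16 mm bar and the wrist carries about 7.5 N. In the picture taken just after the lift, all three fittings were in the tote.
- **Mistake on the way:** I first misread the tote's long axis by 90° and set the nut down on the handle bar, with a contact force of about 14.5 N. The nut stayed upright and the tote did not move. I picked it up again and put it in the +y compartment.
- **Not measured:** I saw no bystander shift in the pictures I took, but I did not measure their positions at the end.

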